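# Load the kiln shelf: each glazed pot on the cookie that fits it

## Task

Load the kiln shelf for the glaze firing: carry the four glazed pots over from the ware board one by one and stand each upright in the middle of the clay cookie that fits it, the smallest pot (by diameter) on the smallest cookie and so on up to the largest. Set each pot down gently, do not drop it or knock any over. Leave the cookies where they lie and the two unglazed pink pots where they stand.

Things in the scene. Friction and masses are not known exactly. Their poses are not given: they have to be found in the camera images.
- blue_pot_mid (a point): The cobalt-blue glazed pot, the smallest in diameter of the four glazed ones: a straight-sided round tumbler 42 mm outside diameter, 54 mm tall, open at the top, wall 4 mm, floor 9 mm, foot 36 mm wide with a bare tan rim below the glaze. Loose, upright on the ware board at the start (board top 30 mm above the table), under 0.35 kg. The point is on its axis, half-way up (27 mm above the foot); z points up out of the mouth.
- green_pot_mid (a point): The green glazed pot, the second smallest in diameter of the four glazed ones: a straight-sided round tumbler 52 mm outside diameter, 70 mm tall, open at the top, wall 4 mm, floor 9 mm, foot 46 mm wide with a bare tan rim below the glaze. Loose, upright on the ware board at the start (board top 30 mm above the table), under 0.35 kg. The point is on its axis, half-way up (35 mm above the foot); z points up out of the mouth.
- amber_pot_mid (a point): The amber-yellow glazed pot, the second largest in diameter of the four glazed ones: a straight-sided round tumbler 60 mm outside diameter, 58 mm tall, open at the top, wall 4 mm, floor 9 mm, foot 54 mm wide with a bare tan rim below the glaze. Loose, upright on the ware board at the start (board top 30 mm above the table), under 0.35 kg. The point is on its axis, half-way up (29 mm above the foot); z points up out of the mouth.
- red_pot_mid (a point): The dark red glazed pot, the largest in diameter of the four glazed ones: a straight-sided round tumbler 68 mm outside diameter, 66 mm tall, open at the top, wall 4 mm, floor 9 mm, foot 62 mm wide with a bare tan rim below the glaze. Loose, upright on the ware board at the start (board top 30 mm above the table), under 0.35 kg. The point is on its axis, half-way up (33 mm above the foot); z points up out of the mouth.
- cookie_66_top (a point): The smallest of four brown clay cookies (plain flat discs that catch glaze drips): 66 mm in diameter, 8 mm thick. It lies loose and flat on the white kiln shelf (300 x 300 mm, top 35 mm above the table). The point is the centre of its upper face, z up. It belongs under the cobalt-blue pot.
- cookie_78_top (a point): The second smallest of four brown clay cookies (plain flat discs that catch glaze drips): 78 mm in diameter, 8 mm thick. It lies loose and flat on the white kiln shelf (300 x 300 mm, top 35 mm above the table). The point is the centre of its upper face, z up. It belongs under the green pot.
- cookie_90_top (a point): The second largest of four brown clay cookies (plain flat discs that catch glaze drips): 90 mm in diameter, 8 mm thick. It lies loose and flat on the white kiln shelf (300 x 300 mm, top 35 mm above the table). The point is the centre of its upper face, z up. It belongs under the amber-yellow pot.
- cookie_102_top (a point): The largest of four brown clay cookies (plain flat discs that catch glaze drips): 102 mm in diameter, 8 mm thick. It lies loose and flat on the white kiln shelf (300 x 300 mm, top 35 mm above the table). The point is the centre of its upper face, z up. It belongs under the dark red pot.
- bisque_tall_mid (a point): A tall narrow unglazed bisque pot, dull salmon pink all over: round, 52 mm diameter, 70 mm tall, standing among the glazed pots on the ware board. It is not ready for this firing and stays there. The point is on its axis, half-way up.
- bisque_wide_mid (a point): A short wide unglazed bisque pot, dull salmon pink all over: round, 60 mm diameter, 58 mm tall, standing among the glazed pots on the ware board. It is not ready for this firing and stays there. The point is on its axis, half-way up.
There are look-alikes about, which are no part of the job. What is shaped like the part that bears cookie_66_top but purple or turquoise is not meant.

How it is judged:
By the outcome, as a careful person would: the job done as asked, in the order asked, and still so for the second after the job is handed in, with the robot touching nothing.
It also fails if it takes over 118 s, if anything falls off the work surface, if the arm or the gripper's body presses on something with over 40 N, if the wrist force passes 120 N, or if a joint passes its speed limit or range.

## Robot

A 6-joint arm with a two-finger parallel gripper is mounted at the origin on the work surface. World frame = base frame: x ahead of the robot, y to its left, z up, the work surface at z = 0. Lengths are in mm, angles in rad, forces in N, time in s.
With the tool pointing down it reaches from about 350 to 975 mm from the base axis. Payload 7.1 kg.
Tool frame: the origin (TCP) lies midway between the tips of the shut fingers; the grasp point (between the pads) lies 19 mm behind it (ctrl.grasp_offset is the distance from the TCP to the grasp point, in mm); z points along the fingers, y is the line along which they close (so a half turn about z gives the same grasp; the last joint's range is limited). The gripper opens to 88 mm and grips with 3 to 60 N. Pads are 20 mm wide; open, the fingers measure 115 mm over their backs; the gripper's body (75 mm by 178 mm) begins 61 mm behind the grasp point.
Start: joints at [1.193, 0.423, 1.63, -0, 1.089, -0.019], TCP at [219.437, 585.194, 222.675] pointing down, gripper open.
Joint ranges: [-3, 3], [-0.9, 2.11], [0.09, 2.58], [-1.31, 4.45], [0.11, 2.69], [-2.54, 2.54]. Speed limits (rad/s): [2.39, 2.39, 3.01, 3.14, 3.14, 3.14].

## Interface

Orientations are given as a rotation vector (axis times angle).
In Python, from workcell import sensors, viewer, ctrl gives the robot as it stands. The module is installed in compiled form; this text tells all that it offers.
- The arm moves only by the shell command python3 -m handwheel 'ROWS'. ROWS is JSON, a list of rows, each a list of 7 numbers: the shift along the tool's x, y, z in mm, then the turn, a rotation vector about the tool's x, y, z in rad, then the closure, from 0 (fully open) to 1 (shut). In form: [[x, y, z, rx, ry, rz, jaw], ...]. A call has 1 to 10 rows; each row shifts and turns the commanded pose from where the row before left it, along the tool's axes as they then stand; what a row does not reach is not made up. A row lasts 1/8 s, in which the tool goes at most 62.5 mm and 10.7 degrees, less where a joint would pass 70% of its speed; a pose out of reach is approached as far as the arm can. A call is refused whole if a number of a shift passes 62.5 or a number of a turn 0.188, either way. A call with a gripper value outside its range is refused whole. The fingers move at their own pace and stop on an object; the grip force is fixed at half the most. Time passes only in rows, so rows that do not move let the fingers close. It gives the time, the measured TCP pose, the force, the opening and the grip force at its end, in the units of the state.
- sensors.get_obs(): the state, without advancing time (a new reading comes with each control period).
- viewer.get_image(name): name is "scene" or "top" or "wrist"; returns a dict with "frame" (420x560x3 uint8, blue, green, red), "fov_y" (degrees; the focal length in pixels is half the picture's height over the tangent of half this angle, whatever the lens; pixels are square), "cx", "cy" (the principal point, pixels), "R" (3x3) and "t" (3): a world point X has camera coordinates R X + t. Camera axes: x right, y down, z forward; pixel columns grow to the right and rows downward; lengths in mm; the calibration is good to about 2 mm. A picture is of the moment at which its call begins. There is no depth.
- ctrl.close_job(): hands the job in; it is judged then, once.
The state is a dict: "t": time; "qpos": joint angles; "qvel": joint speeds; "joint_torque": joint torques, N m; "ee_pos": TCP position; "orientation": TCP orientation; "ft_force": force on the tool from outside, world axes, zero at the start; "moment": the same for the moment, N m; "width": finger opening in mm; "grasp_force": force on a finger pad.
Only numpy, scipy, OpenCV 4.12 (cv2) and the standard library are available. Lean on these libraries where they do the work, as an engineer would, in place of code of your own. Each camera call takes 0.05 s, during which the arm holds its last target. There are 200 camera calls.

## Working session

There is one attempt and no reset: what is moved stays moved. The work goes in short steps, Python scripts to look and compute and a shell command to move; the robot and the scene stay as the last step left them, time stands still between calls to the robot, and variables do not carry over. Pictures are saved under pics/ and viewed, at most 14 in all, crops included, and the job is handed in when it is done.

```bash
mkdir -p pics; python3 - <<'E'
from workcell import sensors, viewer, ctrl
import cv2,numpy as np
o=sensors.get_obs();print({k:np.round(v,3).tolist() for k,v in o.items()},ctrl.grasp_offset)
for n in("top","scene"):
    d=viewer.get_image(n);cv2.imwrite(f"pics/{n}0.png",d["frame"])
    print(n,d["fov_y"],d["cx"],d["cy"],np.round(d["R"],4).tolist(),np.round(d["t"],1).tolist(), np.round(-np.array(d["R"]).T@d["t"],1))
E
```

```text
{'t': 0.0, 'qpos': [1.193, 0.424, 1.631, 0.0, 1.089, -0.019], 'qvel': [-0.0, -0.002, 0.0, 0.001, 0.001, 0.0], 'joint_torque': [-0.0, -54.464, -27.366, 0.064, 0.023, -0.0], 'ee_pos': [219.236, 584.679, 221.884], 'orientation': [-0.561, -3.091, 0.002], 'ft_force': [0.158, -0.508, 0.396], 'moment': [0.021, 0.063, -0.018], 'grasp_force': 0.0, 'width': 87.721} 18.700000000000003
top 47.32619725151868 278.94339714729347 210.34076909177864 [[0.0031, -1.0, -0.0054], [-0.9952, -0.0025, -0.0978], [0.0978, 0.0057, -0.9952]] [37.2, 446.4, 1129.9] [ 333.7   31.9 1168.4]
scene 44.650420614274395 285.7050978152763 208.28219821681284 [[0.8062, 0.5916, -0.0015], [0.3681, -0.5035, -0.7816], [-0.4632, 0.6296, -0.6237]] [-392.9, -72.3, 1352.4] [ 969.8 -655.4  786.4]
```

View pics/top0.png

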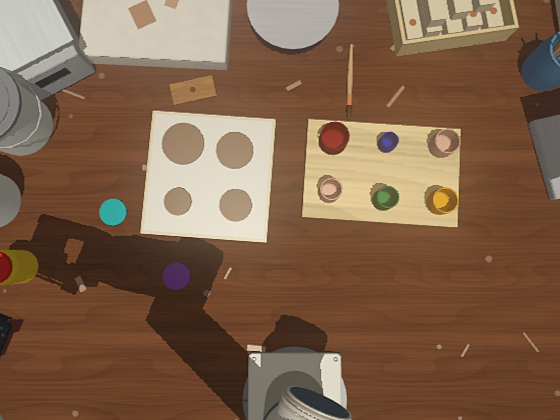

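View pics/scene0.png

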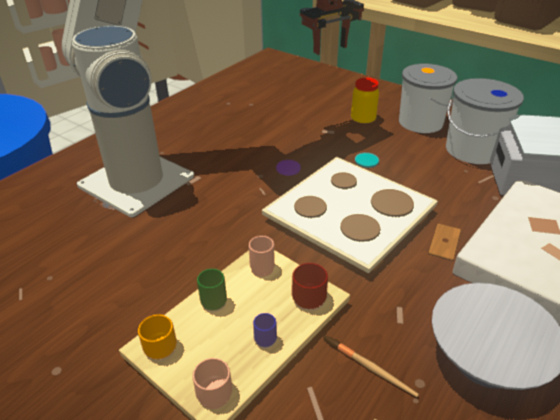

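Top view: blue pot at (387,142), green (384,197), amber (441,201), dark red (333,137). The pink pots at (443,142) and (330,188) stay. The brown cookies on the shelf are at (178,201) smallest, (235,205), (234,150) and (183,143) largest. The purple disc (176,276) and turquoise disc (113,212) are look-alikes off the shelf.

```bash
cat > h.py <<'E'
from workcell import sensors, viewer, ctrl
import cv2,numpy as np
from scipy.spatial.transform import Rotation as Rn
H=dict(blue=54,green=70,amber=58,red=66)
def cam(n):
    d=viewer.get_image(n);d["f"]=210/np.tan(np.radians(d["fov_y"])/2);d["R"]=np.array(d["R"]);d["t"]=np.array(d["t"]);return d
def cast(d,uv,z):
    r=d["R"].T@np.array([(uv[0]-d["cx"])/d["f"],(uv[1]-d["cy"])/d["f"],1]);c=-d["R"].T@d["t"]
    return c+r*(z-c[2])/r[2]
def proj(d,X):
    p=d["R"]@np.asarray(X,float)+d["t"];return np.array([d["cx"]+d["f"]*p[0]/p[2],d["cy"]+d["f"]*p[1]/p[2]])
def comps(m,amin):
    n,l,s,c=cv2.connectedComponentsWithStats(m.astype(np.uint8));return [(s[i,4],c[i],s[i,:4],l==i) for i in range(1,n) if s[i,4]>=amin]
RNG=dict(blue=((110,90,40),(135,255,255)),green=((45,70,25),(85,255,255)),amber=((15,190,60),(28,255,255)),red1=((0,170,30),(5,255,255)),red2=((172,150,30),(180,255,255)))
def potmask(f,name):
    hsv=cv2.cvtColor(f,cv2.COLOR_BGR2HSV)
    ks=[name] if name in RNG else ["red1","red2"]
    m=sum(cv2.inRange(hsv,*RNG[k]) for k in ks)>0
    return cv2.morphologyEx(m.astype(np.uint8),cv2.MORPH_CLOSE,np.ones((3,3)))
E
python3 - <<'E'
from h import *
d={n:cam(n) for n in("top","scene")}
roi={"top":(305,120,460,225),"scene":(120,230,350,420)}
for k in H:
    for n in d:
        x0,y0,x1,y1=roi[n];m=potmask(d[n]["frame"],k);z=np.zeros_like(m);z[y0:y1,x0:x1]=m[y0:y1,x0:x1]
        a=max(comps(z,20),key=lambda c:c[0]);hull=cv2.convexHull(np.argwhere(a[3])[:,::-1].astype(np.int32))
        M=cv2.moments(hull);c=(M["m10"]/M["m00"],M["m01"]/M["m00"])
        print(k,n,np.round(c,1),a[2],a[0],np.round(cast(d[n],c,30+H[k]/2),1))
sroi={"top":(145,112,272,238),"scene":(270,160,430,265)}
for n in d:
    x0,y0,x1,y1=sroi[n];hsv=cv2.cvtColor(d[n]["frame"],cv2.COLOR_BGR2HSV)
    m=((hsv[...,1]>50)&(hsv[...,2]<200)).astype(np.uint8)
    z=np.zeros_like(m);z[y0:y1,x0:x1]=m[y0:y1,x0:x1]
    for a in comps(z,150):
        X=cast(d[n],a[1],43);e=cv2.fitEllipse(cv2.findContours(a[3].astype(np.uint8),0,1)[0][0])
        dist=np.linalg.norm(d[n]["R"]@X+d[n]["t"]);print("cookie",n,np.round(a[1],1),np.round(X,1),"dia",round((max(e[1])+1)*dist/d[n]["f"],1))
f=d["top"]["frame"][100:250,130:470];cv2.imwrite("pics/crop1.png",cv2.resize(f,None,fx=2.3,fy=2.3,interpolation=cv2.INTER_CUBIC))
cv2.imwrite("pics/wrist0.png",cam("wrist")["frame"])
E
```

```text
blue top [389.4 139.8] [381 132  17  17] 142 [ 610.8 -221.9   57. ]
blue scene [263.6 323.8] [254 314  22  23] 139 [ 591.7 -208.5   57. ]
green top [386.5 197.1] [377 186  21  22] 160 [ 473.6 -211.    65. ]
green scene [209.2 280.4] [197 269  27  28] 260 [ 446.9 -193.3   65. ]
amber top [444.4 200.6] [433 188  26  26] 314 [ 466.4 -346.6   59. ]
amber scene [156.6 335.7] [137 314  39  45] 1348 [ 458.5 -340.    59. ]
red top [334.6 135.3] [321 122  28  28] 401 [620.  -92.1  63. ]
red scene [310.5 276. ] [294 263  34  26] 156 [596.5 -66.9  63. ]
cookie top [147.2 136.8] [620.8 355.   43. ] dia 298.6
cookie top [236.8 114. ] [677.2 140.6  43. ] dia 705.0
cookie top [182.5 143.1] [605.4 269.8  43. ] dia 104.9
cookie top [234.2 149.8] [589.4 145.8  43. ] dia 90.0
cookie top [269.7 213. ] [438.   60.2  43. ] dia 333.9
cookie top [177.2 200.9] [466.  279.2  43. ] dia 68.0
cookie top [235.  204.6] [457.7 142.2  43. ] dia 77.5
cookie scene [290.5 174.3] [345.5 214.   43. ] dia 182.6
cookie scene [401. 172.] [567.7 388.7  43. ] dia 260.3
cookie scene [343.4 180.2] [467.8 270.9  43. ] dia 66.8
cookie scene [392.  202.6] [607.7 260.7  43. ] dia 105.8
cookie scene [310.  206.5] [459.7 133.8  43. ] dia 77.7
cookie scene [410.7 245.7] [708.7 149.2  43. ] dia 155.5
cookie scene [301.8 246.8] [523.1   9.2  43. ] dia 218.4
cookie scene [359.8 227.4] [591.3 137.3  43. ] dia 91.4
```

View pics/crop1.png

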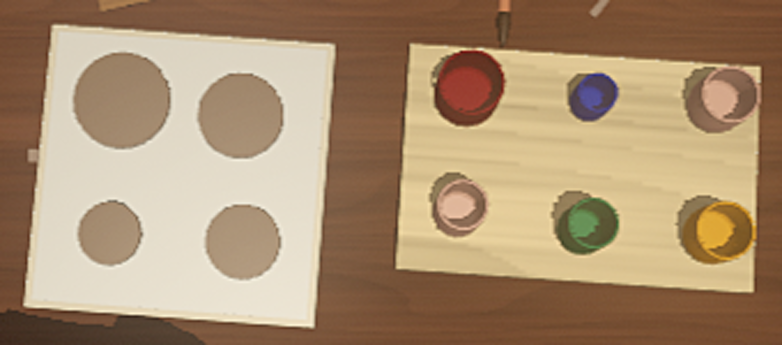

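View pics/wrist0.png

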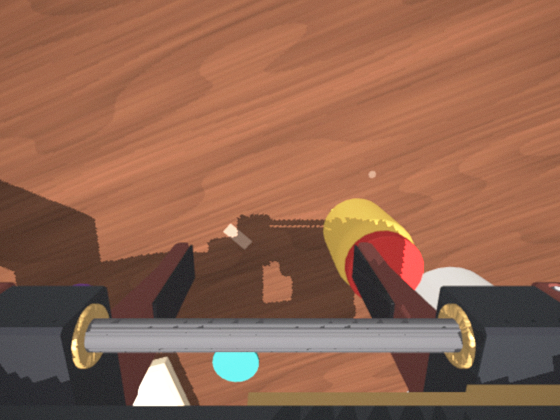

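Crop confirms: four glazed pots, two pink ones, and four brown cookies of increasing size. Cookie diameters match (67, 78, 90, 105). Top and scene disagree by about 8 mm in y, so I'll check with the wrist camera and the turquoise disc before trusting either.

```bash
python3 - <<'E'
from h import *
d={n:cam(n) for n in("top","scene","wrist")}
for nm,lo,hi in(("turq",(80,120,80),(95,255,255)),("purple",(120,80,30),(160,255,255))):
  for n in d:
    m=cv2.inRange(cv2.cvtColor(d[n]["frame"],cv2.COLOR_BGR2HSV),lo,hi)>0
    for a in comps(m,100): print(nm,n,np.round(a[1],1),a[2],np.round(cast(d[n],a[1],8),1))
w=d["wrist"];o=sensors.get_obs();T=Rn.from_rotvec(o["orientation"]).as_matrix()
c=-w["R"].T@w["t"];print("cam in tool",np.round(T.T@(c-o["ee_pos"]),1),"R tool",np.round(w["R"]@T,3).tolist(),"f",w["f"],w["cx"],w["cy"])
print("tool axes world",np.round(T,3).tolist())
E
python3 -m handwheel '[[0,0,0,0,0,0,0]]'
```

```text
turq top [112.7 211.5] [100 199  27  26] [443.8 443.6   8. ]
turq scene [366.5 159.5] [355 153  24  14] [444.3 437.1   8. ]
turq wrist [235.2 365. ] [213 352  45  29] [447.6 441.3   8. ]
purple top [387.7 140.6] [381 132  17  17] [ 621.2 -228.9    8. ]
purple top [175.9 275.9] [162 263  28  27] [288.6 285.6   8. ]
purple scene [287.8 167.2] [276 160  24  16] [290.7 277.8   8. ]
purple scene [265.2 330.1] [254 314  22  32] [ 577.9 -188.4    8. ]
cam in tool [  75.6   -0.4 -162. ] R tool [[-0.001, 1.0, -0.0], [-0.96, -0.001, -0.279], [-0.279, 0.0, 0.96]] f 320.43511423735987 273.052180335371 209.83262453643738
tool axes world [[-0.936, 0.351, -0.0], [0.351, 0.936, -0.0], [-0.0, -0.0, -1.0]]
t: 0.52
ee_pos: [219.4, 585.2, 222.7]
orientation: [-0.561, -3.091, 0.0]
ft_force: [0.8, -0.3, -0.2]
width: 88.0
grasp_force: 0.0
```

```bash
python3 -m handwheel '[[0,0,0,0,0,0.1731,0],[0,0,0,0,0,0.1731,0],[0,0,0,0,0,0.1731,0],[0,0,0,0,0,0.1731,0],[0,0,0,0,0,0.1731,0],[0,0,0,0,0,0.1731,0],[0,0,0,0,0,0.1731,0]]'; python3 -m handwheel '[[-37,31,-4,0,0,0,0],[-37,31,-4,0,0,0,0],[-37,31,-4,0,0,0,0],[-37,31,-4,0,0,0,0],[-37,31,-4,0,0,0,0],[-37,31,-4,0,0,0,0],[-37,31,-4,0,0,0,0],[-37,31,-4,0,0,0,0],[-37,31,-4,0,0,0,0],[-37,31,-4,0,0,0,0]]'; python3 -m handwheel '[[0,0,0,0,0,0,0],[0,0,0,0,0,0,0]]'
python3 - <<'E'
from h import *
d=cam("wrist");cv2.imwrite("pics/w1.png",d["frame"]);hsv=cv2.cvtColor(d["frame"],cv2.COLOR_BGR2HSV)
m=(hsv[...,1]>50)&(hsv[...,2]<220)
for a in comps(m,500): print(np.round(a[1],1),a[2],a[0],np.round(cast(d,a[1],43),1))
E
```

```text
t: 1.4
ee_pos: [219.4, 585.2, 222.7]
orientation: [-2.227, -2.215, -0.0]
ft_force: [0.4, 0.1, 0.1]
width: 87.8
grasp_force: 0.0
t: 2.65
ee_pos: [530.5, 213.9, 263.0]
orientation: [2.221, 2.222, 0.001]
ft_force: [1.2, 0.8, 0.1]
width: 87.9
grasp_force: 0.0
t: 2.9
ee_pos: [529.2, 215.4, 262.5]
orientation: [-2.221, -2.221, 0.001]
ft_force: [-0.1, -0.2, -0.4]
width: 88.1
grasp_force: 0.0
[259.  208.3] [  0   0 560 420] 143911 [512.4 182.5  43. ]
[338.7 135.5] [296  92  87  89] 6056 [606.2 270.2  43. ]
[218.5 128.2] [191 100  56  58] 2541 [466.8 278.7  43. ]
[320.4 235.5] [286 203  71  66] 3672 [589.8 146.5  43. ]
```

View pics/w1.png

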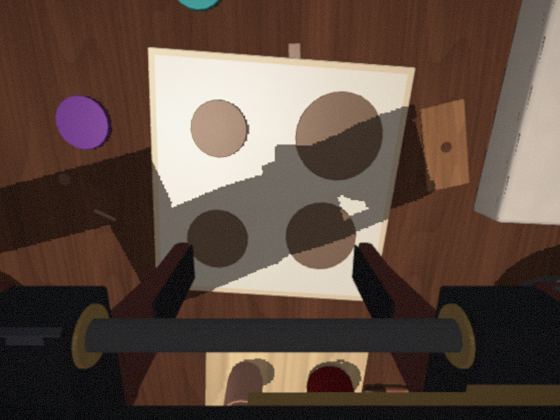

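Wrist view agrees with the top camera within 1 mm, so the scene camera is the one that is off. Cookies: 66 at pixel (218,128) = (466.7,279), 102 at (339,135) = (606,270), 90 at (320,235) = (590,146). The 78 cookie comes from the top view: (458,142). Next, the pots.

```bash
python3 -m handwheel '[[-47.5,1.5,0,0,0,0,0],[-47.5,1.5,0,0,0,0,0],[-47.5,1.5,0,0,0,0,0],[-47.5,1.5,0,0,0,0,0],[-47.5,1.5,0,0,0,0,0],[-47.5,1.5,0,0,0,0,0],[-47.5,1.5,0,0,0,0,0],[-47.5,1.5,0,0,0,0,0],[-47.5,1.5,0,0,0,0,0],[-47.5,1.5,0,0,0,0,0]]'; python3 -m handwheel '[[0,0,0,0,0,0,0],[0,0,0,0,0,0,0]]'
python3 - <<'E'
from h import *
d=cam("wrist");cv2.imwrite("pics/w2.png",d["frame"])
for k in H:
    m=potmask(d["frame"],k)
    for a in comps(m,200): print(k,np.round(a[1],1),a[2],a[0],np.round(cast(d,a[1],30+H[k]/2),1))
E
```

```text
t: 4.2
ee_pos: [544.9, -259.6, 262.6]
orientation: [-2.219, -2.224, -0.0]
ft_force: [0.7, 0.3, 0.1]
width: 87.8
grasp_force: 0.0
t: 4.45
ee_pos: [544.6, -258.2, 262.4]
orientation: [-2.219, -2.222, -0.0]
ft_force: [-0.5, -0.0, 0.3]
width: 87.8
grasp_force: 0.0
blue [327.4 151.1] [307 132  41  40] 1278 [ 606.8 -219.6   57. ]
green [201.6 142. ] [174 118  57  51] 2272 [ 466.6 -208.9   65. ]
red [341.8  26.4] [306   0  77  62] 3794 [614.4 -94.8  63. ]
```

View pics/w2.png

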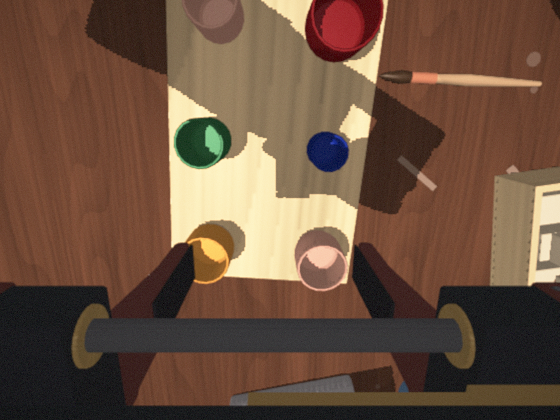

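Wrist view: blue (327,151), green (201,142), red (342,26), amber (208,255); the pink pots at (213,10) and (321,262) stay. Hovering over blue for a closer fit.

```bash
cat >> h.py <<'E'
DIA=dict(blue=42,green=52,amber=60,red=68)
def pot(k,zb=30,d=None):
    d=d or cam("wrist");f=d["frame"].copy();f[235:,:190]=0;f[235:,355:]=0;f[315:]=0
    a=max(comps(potmask(f,k),100),key=lambda c:c[0]);P=np.argwhere(a[3])[:,::-1]
    Q=np.array([cast(d,p,zb+H[k]) for p in P])
    x0,x1=np.percentile(Q[:,0],[.3,99.7]);y0=Q[:,1].min()
    B=np.array([cast(d,p,zb+4) for p in P])
    o=sensors.get_obs();t=np.array(o["ee_pos"])
    X,Y=(x0+x1)/2,y0+DIA[k]/2
    print(k,np.round(a[1]),a[2],"width",round(x1-x0,1),"c",np.round([X,Y],1),"Y foot est",round(B[:,1].max()-DIA[k]/2,1),"| tcp",np.round(t,1),"rows need x,y",np.round([Y-t[1],X-t[0]],1))
E
python3 -m handwheel '[[13,21,30,0,0,0,0],[13,21,30,0,0,0,0],[13,21,30,0,0,0,0],[0,0,0,0,0,0,0],[0,0,0,0,0,0,0]]'; python3 -c 'from h import *; pot("blue")'
```

```text
t: 5.12
ee_pos: [607.7, -219.9, 173.5]
orientation: [2.219, 2.223, -0.0]
ft_force: [0.4, 0.0, 0.7]
width: 87.7
grasp_force: 0.0
blue [269. 206.] [245 179  48  55] width 37.7 c [ 605.1 -216.3] Y foot est -222.0 | tcp [ 607.8 -220.4  174. ] rows need x,y [ 4.2 -2.7]
```

```bash
python3 - <<'E'
from h import *
d=cam("wrist");f=d["frame"];m=potmask(f,"blue")
g=f[150:270,200:345].copy();h=g.copy();c,_=cv2.findContours(m[150:270,200:345],0,1);cv2.drawContours(h,c,-1,(0,255,255),1)
cv2.imwrite("pics/b1.png",cv2.resize(np.hstack([g,h]),None,fx=2.7,fy=2.7,interpolation=cv2.INTER_NEAREST))
hsv=cv2.cvtColor(f,cv2.COLOR_BGR2HSV)
print(hsv[205,236:300:2].tolist())
E
```

```text
[[23, 69, 251], [23, 65, 251], [23, 65, 251], [23, 70, 253], [11, 59, 148], [115, 194, 80], [113, 219, 71], [116, 210, 68], [113, 226, 71], [114, 213, 78], [115, 194, 79], [114, 195, 85], [116, 177, 85], [115, 209, 78], [114, 213, 78], [115, 190, 82], [116, 181, 86], [114, 203, 79], [114, 188, 84], [115, 197, 84], [114, 223, 80], [115, 213, 79], [115, 200, 83], [116, 195, 76], [116, 177, 82], [113, 192, 73], [115, 222, 69], [114, 209, 78], [123, 78, 75], [18, 90, 124], [18, 91, 138], [17, 97, 147]]
```

View pics/b1.png

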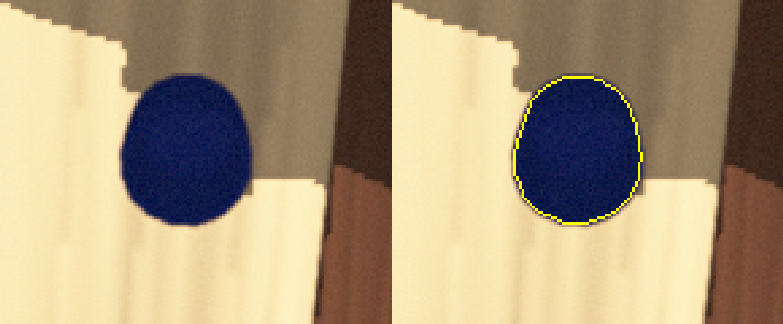

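Blue pot confirmed: it fills (245–293, 179–234), centre about (605.5,−218.5). Descend and grip.

```bash
python3 -m handwheel '[[0.7,-1,25,0,0,0,0],[0.8,-1,35,0,0,0,0],[0,0,35,0,0,0,0],[0,0,20,0,0,0,0],[0,0,15,0,0,0,0],[0,0,0,0,0,0,0],[0,0,0,0,0,0,1],[0,0,0,0,0,0,1],[0,0,0,0,0,0,1],[0,0,0,0,0,0,1]]'; python3 -m handwheel '[[0,0,0,0,0,0,1],[0,0,0,0,0,0,1],[0,0,0,0,0,0,1]]'
```

```text
t: 6.48
ee_pos: [605.8, -219.3, 43.0]
orientation: [2.221, 2.221, 0.0]
ft_force: [1.0, 0.4, 0.3]
width: 51.1
grasp_force: 0.0
t: 6.85
ee_pos: [605.6, -219.2, 42.8]
orientation: [-2.221, -2.222, 0.0]
ft_force: [-1.2, 1.2, 2.6]
width: 40.9
grasp_force: 30.0
```

```bash
python3 -m handwheel '[[0,0,-8,0,0,0,1],[0,0,-25,0,0,0,1],[0,0,-35,0,0,0,1],[0,0,-35,0,0,0,1],[20,-6,0,0,0,0,1],[40,-12,0,0,0,0,1],[50,-14,0,0,0,0,1],[50,-14,0,0,0,0,1],[50,-14,0,0,0,0,1],[50,-14,0,0,0,0,1]]'; python3 -m handwheel '[[50,-14,0,0,0,0,1],[50,-14,0,0,0,0,1],[50,-14,0,0,0,0,1],[50,-14,0,0,0,0,1],[30,-6,0,0,0,0,1],[8,-3,0,0,0,0,1],[0,0,0,0,0,0,1],[0,0,0,0,0,0,1]]'
python3 - <<'E'
from h import *
d=cam("wrist");cv2.imwrite("pics/b2.png",d["frame"]);pot("blue",145.8-13,d)
E
```

```text
t: 8.1
ee_pos: [529.5, 42.9, 144.6]
orientation: [-2.22, -2.221, 0.002]
ft_force: [1.0, 0.4, -0.7]
width: 41.3
grasp_force: 30.0
t: 9.1
ee_pos: [466.3, 277.7, 145.3]
orientation: [-2.222, -2.221, 0.002]
ft_force: [0.7, 0.5, -1.1]
width: 41.3
grasp_force: 30.0
blue [273. 275.] [226 225  95  90] width 38.8 c [467.1 292.6] Y foot est 274.2 | tcp [466.6 277.7 145.5] rows need x,y [15.   0.5]
```

View pics/b2.png

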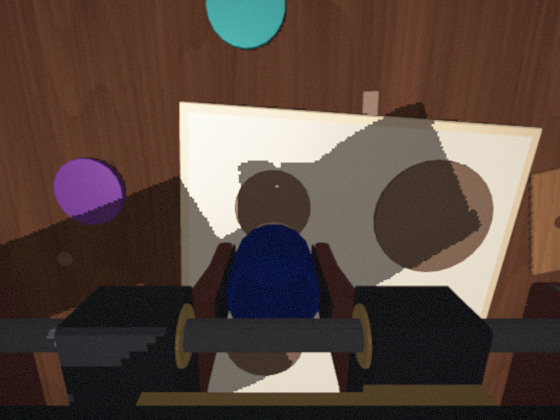

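Pot held upright between the fingers, its foot edge at v=225; the cookie shows beneath at (273,207). Lower onto it.

```bash
python3 -m handwheel '[[1.2,0.3,15,0,0,0,1],[0,0,30,0,0,0,1],[0,0,25,0,0,0,1],[0,0,10,0,0,0,1],[0,0,4,0,0,0,1],[0,0,2,0,0,0,1],[0,0,1,0,0,0,1],[0,0,0,0,0,0,1]]';python3 -m handwheel '[[0,0,0.6,0,0,0,1],[0,0,0.6,0,0,0,1]]';python3 -m handwheel '[[0,0,0,0,0,0,1]]'
```

```text
t: 10.15
ee_pos: [467.1, 280.1, 59.2]
orientation: [2.221, 2.222, 0.001]
ft_force: [-0.8, 0.4, -0.6]
width: 41.4
grasp_force: 30.0
t: 10.4
ee_pos: [466.9, 280.0, 57.6]
orientation: [2.221, 2.222, 0.001]
ft_force: [-0.3, -0.4, -0.4]
width: 41.0
grasp_force: 30.0
t: 10.52
ee_pos: [466.8, 280.0, 57.5]
orientation: [2.221, 2.222, 0.0]
ft_force: [0.3, -0.0, -1.3]
width: 41.1
grasp_force: 30.0
```

```bash
for i in 1 2; do :; done; python3 -m handwheel '[[-0.5,0,0.5,0,0,0,1],[0,0,0.5,0,0,0,1]]';python3 -m handwheel '[[0,0,0.5,0,0,0,1],[0,0,0,0,0,0,1]]';python3 -m handwheel '[[0,0,0.5,0,0,0,1],[0,0,0,0,0,0,1]]'
```

```text
t: 10.78
ee_pos: [466.8, 279.4, 56.4]
orientation: [-2.221, -2.222, 0.0]
ft_force: [0.2, -0.1, -0.3]
width: 41.3
grasp_force: 30.0
t: 11.02
ee_pos: [466.8, 279.5, 55.9]
orientation: [-2.221, -2.222, 0.0]
ft_force: [0.5, 0.8, -0.5]
width: 41.3
grasp_force: 30.0
t: 11.28
ee_pos: [466.9, 279.5, 55.7]
orientation: [2.221, 2.222, 0.0]
ft_force: [-1.2, -1.4, 3.9]
width: 41.3
grasp_force: 30.0
```

```bash
python3 -m handwheel '[[0,0,0,0,0,0,0.45],[0,0,0,0,0,0,0.35],[0,0,0,0,0,0,0.3],[0,0,-10,0,0,0,0.3],[0,0,-30,0,0,0,0.1],[0,0,-45,0,0,0,0],[0,0,-40,0,0,0,0],[0,0,0,0,0,0,0],[0,0,0,0,0,0,0]]'
python3 - <<'E'
from h import *
d=cam("wrist");cv2.imwrite("pics/b3.png",d["frame"]);pot("blue",43,d)
t=cam("top");m=potmask(t["frame"],"blue");m[:, 300:]=0
for a in comps(m,60): print(np.round(a[1],1),a[2],np.round(cast(t,a[1],70),1))
E
```

```text
t: 12.4
ee_pos: [466.4, 279.2, 180.3]
orientation: [-2.221, -2.222, 0.0]
ft_force: [0.0, 0.7, 0.1]
width: 88.3
grasp_force: 0.0
blue [274. 209.] [249 180  50  58] width 38.4 c [467.9 281.7] Y foot est 277.3 | tcp [466.1 279.1 179.7] rows need x,y [2.6 1.8]
[176.6 196.3] [172 190  11  17] [473.5 274.9  70. ]
```

View pics/b3.png

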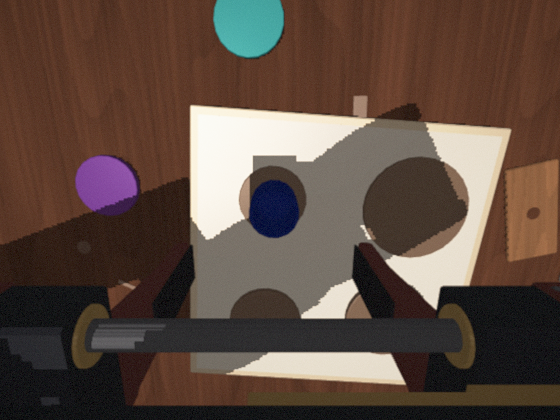

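Blue pot stands upright on the 66 cookie, pot at (274,209) on a disc spanning u 239–306, so it is centred to about 1 mm. Next: green.

```bash
python3 -m handwheel '[[-48.9,0,-1,0,0,0,0],[-48.9,0,-1,0,0,0,0],[-48.9,0,-1,0,0,0,0],[-48.9,0,-1,0,0,0,0],[-48.9,0,-1,0,0,0,0],[-48.9,0,-1,0,0,0,0],[-48.9,0,-1,0,0,0,0],[-48.9,0,-1,0,0,0,0],[-48.9,0,-1,0,0,0,0],[-48.9,0,-1,0,0,0,0]]'; python3 -m handwheel '[[0,0,0,0,0,0,0],[0,0,0,0,0,0,0]]'; python3 -c '
from h import *; d=cam("wrist");pot("green",30,d);f=d["frame"];m=potmask(f,"green");c,_=cv2.findContours(m,0,1);g=f.copy();cv2.drawContours(g,c,-1,(255,0,255),1);cv2.imwrite("pics/g1.png",cv2.resize(np.hstack([f[130:300,190:350],g[130:300,190:350]]),None,fx=2.4,fy=2.4))'
```

```text
t: 13.75
ee_pos: [466.1, -210.9, 189.2]
orientation: [-2.22, -2.22, 0.001]
ft_force: [0.3, 0.9, -0.3]
width: 87.6
grasp_force: 0.0
t: 14.0
ee_pos: [466.1, -208.9, 189.4]
orientation: [-2.22, -2.219, 0.001]
ft_force: [0.2, 0.4, 0.3]
width: 87.7
grasp_force: 0.0
green [278. 206.] [249 171  60  69] width 47.2 c [ 470.7 -205.5] Y foot est -210.8 | tcp [ 466.3 -208.5  189.6] rows need x,y [3.  4.4]
```

View pics/g1.png

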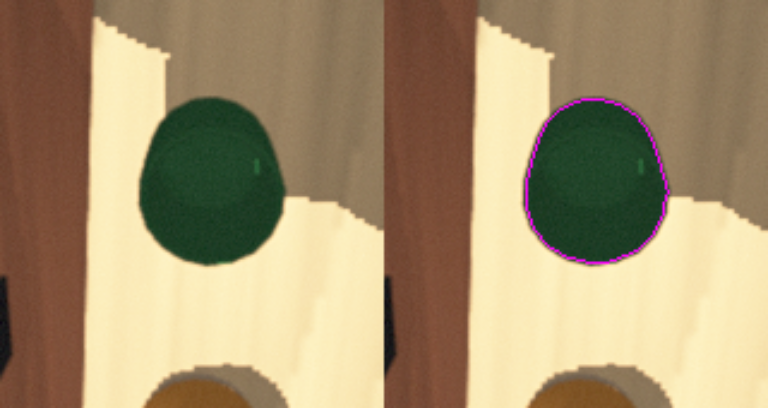

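Green pot confirmed, contour (249–309, 171–240), the one with the glossy green glaze; centre about (470.2,−208).

```bash
python3 -m handwheel '[[0.5,2,25,0,0,0,0],[0,2,35,0,0,0,0],[0,0,35,0,0,0,0],[0,0,25,0,0,0,0],[0,0,16,0,0,0,0],[0,0,0,0,0,0,0.2],[0,0,0,0,0,0,1],[0,0,0,0,0,0,1],[0,0,0,0,0,0,1],[0,0,0,0,0,0,1]]'; python3 -m handwheel '[[0,0,0,0,0,0,1],[0,0,0,0,0,0,1]]'
```

```text
t: 15.3
ee_pos: [471.2, -209.2, 55.2]
orientation: [2.221, 2.221, 0.0]
ft_force: [-1.2, 0.1, 7.3]
width: 52.3
grasp_force: 30.0
t: 15.55
ee_pos: [471.2, -209.2, 55.2]
orientation: [2.221, 2.221, 0.0]
ft_force: [-1.6, 1.2, 6.0]
width: 51.9
grasp_force: 30.0
```

```bash
python3 -m handwheel '[[0,0,-8,0,0,0,1],[0,0,-25,0,0,0,1],[0,0,-35,0,0,0,1],[0,0,-30,0,0,0,1],[20,-1,0,0,0,0,1],[40,-1,0,0,0,0,1],[45,-2,0,0,0,0,1],[45,-2,0,0,0,0,1],[45,-2,0,0,0,0,1],[45,-2,0,0,0,0,1]]'; python3 -m handwheel '[[45,-1,0,0,0,0,1],[40,-1,0,0,0,0,1],[20,-1,0,0,0,0,1],[5,0,0,0,0,0,1],[0,0,0,0,0,0,1],[0,0,0,0,0,0,1]]'
python3 - <<'E'
from h import *
d=cam("wrist");z=sensors.get_obs()["ee_pos"][2];pot("green",z-25.2,d)
E
```

```text
t: 16.8
ee_pos: [459.1, 33.2, 151.3]
orientation: [-2.22, -2.221, 0.002]
ft_force: [1.0, 0.1, -1.8]
width: 51.7
grasp_force: 30.0
t: 17.55
ee_pos: [457.5, 140.3, 152.2]
orientation: [-2.222, -2.221, 0.001]
ft_force: [1.0, -1.3, -1.9]
width: 51.8
grasp_force: 30.0
green [273. 268.] [213 207 122 108] width 48.8 c [458.2 162.5] Y foot est 138.7 | tcp [457.7 140.2 152.3] rows need x,y [22.3  0.5]
```

```bash
python3 -m handwheel '[[0.9,0.5,15,0,0,0,1],[0,0,30,0,0,0,1],[0,0,20,0,0,0,1],[0,0,10,0,0,0,1],[0,0,4,0,0,0,1],[0,0,1,0,0,0,1],[0,0,0.5,0,0,0,1],[0,0,0,0,0,0,1]]';python3 -m handwheel '[[0,0,0.6,0,0,0,1],[0,0,0.6,0,0,0,1],[0,0,0,0,0,0,1]]';python3 -m handwheel '[[0,0,0.6,0,0,0,1],[0,0,0,0,0,0,1]]'
```

```text
t: 18.6
ee_pos: [458.7, 142.0, 72.5]
orientation: [2.221, 2.221, 0.001]
ft_force: [-0.8, 0.1, -1.6]
width: 51.9
grasp_force: 30.0
t: 18.98
ee_pos: [458.4, 141.9, 70.8]
orientation: [2.221, 2.222, 0.0]
ft_force: [0.2, -0.7, -2.2]
width: 51.9
grasp_force: 30.0
t: 19.23
ee_pos: [458.3, 141.9, 70.1]
orientation: [-2.221, -2.222, 0.0]
ft_force: [-0.1, 0.4, -1.3]
width: 52.0
grasp_force: 30.0
```

```bash
python3 -m handwheel '[[0,0,0.6,0,0,0,1],[0,0,0.6,0,0,0,1],[0,0,0,0,0,0,1]]';python3 -m handwheel '[[0,0,0.5,0,0,0,1],[0,0,0,0,0,0,1]]';python3 -m handwheel '[[0,0,0.5,0,0,0,1],[0,0,0,0,0,0,1]]'
```

```text
t: 19.6
ee_pos: [458.3, 141.9, 68.9]
orientation: [-2.221, -2.222, 0.0]
ft_force: [-0.0, 0.1, -1.9]
width: 51.7
grasp_force: 30.0
t: 19.85
ee_pos: [458.3, 141.9, 68.4]
orientation: [-2.221, -2.222, 0.0]
ft_force: [0.0, -0.0, -1.3]
width: 52.4
grasp_force: 30.0
t: 20.1
ee_pos: [458.4, 141.9, 68.2]
orientation: [2.221, 2.222, 0.0]
ft_force: [-2.5, -0.7, 2.8]
width: 51.9
grasp_force: 30.0
```

```bash
python3 -m handwheel '[[0,0,0,0,0,0,0.3],[0,0,0,0,0,0,0.25],[0,0,0,0,0,0,0.2],[0,0,-10,0,0,0,0.2],[0,0,-30,0,0,0,0.1],[0,0,-45,0,0,0,0],[0,0,-40,0,0,0,0],[0,0,0,0,0,0,0],[0,0,0,0,0,0,0]]'
python3 - <<'E'
from h import *
d=cam("wrist");cv2.imwrite("pics/g3.png",d["frame"]);pot("green",43,d)
E
```

```text
t: 21.22
ee_pos: [457.9, 141.7, 192.8]
orientation: [-2.221, -2.222, 0.0]
ft_force: [-0.1, -0.1, 0.7]
width: 87.9
grasp_force: 0.0
green [274. 208.] [243 171  63  73] width 48.0 c [459.1 145.3] Y foot est 141.2 | tcp [457.6 141.6 192.2] rows need x,y [3.7 1.5]
```

View pics/g3.png

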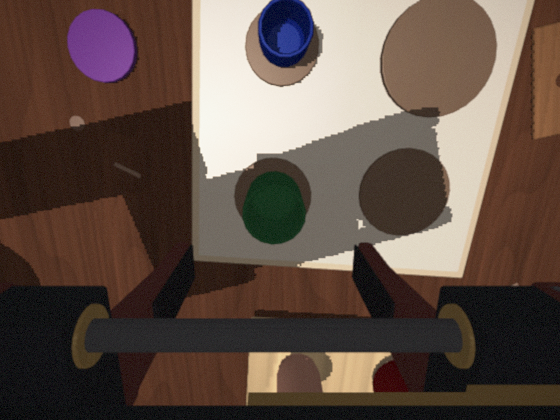

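```bash
python3 -m handwheel '[[-48.5,0.4,0,0,0,0,0],[-48.5,0.4,0,0,0,0,0],[-48.5,0.4,0,0,0,0,0],[-48.5,0.4,0,0,0,0,0],[-48.5,0.4,0,0,0,0,0],[-48.5,0.4,0,0,0,0,0],[-48.5,0.4,0,0,0,0,0],[-48.5,0.4,0,0,0,0,0],[-48.5,0.4,0,0,0,0,0],[-48.5,0.4,0,0,0,0,0]]'; python3 -m handwheel '[[0,0,0,0,0,0,0],[0,0,0,0,0,0,0]]'; python3 -c '
from h import *; d=cam("wrist");pot("amber",30,d);f=d["frame"];m=potmask(f,"amber");c,_=cv2.findContours(m,0,1);g=f.copy();cv2.drawContours(g,c,-1,(255,0,255),1);cv2.imwrite("pics/a1.png",cv2.resize(np.hstack([f[130:300,190:350],g[130:300,190:350]]),None,fx=2.4,fy=2.4))'
```

```text
t: 22.52
ee_pos: [461.6, -344.2, 191.1]
orientation: [-2.219, -2.219, 0.0]
ft_force: [0.4, 0.4, 0.1]
width: 88.2
grasp_force: 0.0
t: 22.78
ee_pos: [461.6, -342.2, 191.4]
orientation: [-2.219, -2.219, 0.0]
ft_force: [-1.1, 0.3, 0.5]
width: 87.7
grasp_force: 0.0Traceback (most recent call last):
  File "<string>", line 2, in <module>
    from h import *; d=cam("wrist");pot("amber",30,d);f=d["frame"];m=potmask(f,"amber");c,_=cv2.findContours(m,0,1);g=f.copy();cv2.drawContours(g,c,-1,(255,0,255),1);cv2.imwrite("pics/a1.png",cv2.resize(np.hstack([f[130:300,190:350],g[130:300,190:350]]),None,fx=2.4,fy=2.4))
                                    ~~~^^^^^^^^^^^^^^
  File "h.py", line 23, in pot
    a=max(comps(potmask(f,k),100),key=lambda c:c[0]);P=np.argwhere(a[3])[:,::-1]
ValueError: max() iterable argument is empty
```

Green stands upright on the 78 cookie: pot (274,208), disc spanning u 235–311. In this view amber falls outside the colour range, so I'll sample its hue.

```bash
python3 - <<'E'
from h import *
d=cam("wrist");hsv=cv2.cvtColor(d["frame"],cv2.COLOR_BGR2HSV)
print(hsv[205,205:345:6].tolist());print(hsv[150:300:6,275].tolist())
E
```

```text
[[10, 141, 119], [10, 146, 133], [9, 140, 133], [17, 102, 223], [24, 57, 253], [23, 65, 251], [23, 63, 254], [16, 184, 122], [15, 181, 141], [16, 178, 143], [15, 172, 144], [16, 185, 143], [15, 175, 147], [16, 179, 144], [15, 183, 146], [16, 173, 147], [15, 173, 128], [15, 178, 133], [18, 88, 154], [18, 92, 152], [17, 90, 151], [17, 91, 146], [16, 93, 146], [18, 92, 141]]
[[24, 67, 255], [18, 88, 147], [17, 93, 142], [15, 180, 130], [15, 185, 131], [16, 179, 147], [15, 172, 148], [16, 174, 148], [16, 184, 143], [16, 181, 142], [16, 191, 140], [16, 174, 144], [16, 185, 128], [15, 178, 132], [15, 181, 127], [10, 145, 116], [9, 143, 116], [9, 137, 117], [10, 140, 115], [10, 138, 116], [10, 143, 116], [10, 133, 119], [9, 141, 119], [10, 144, 119], [11, 147, 118]]
```

```bash
sed -i 's/amber=((15,190,60)/amber=((13,155,60)/' h.py; python3 -c '
from h import *; d=cam("wrist");pot("amber",30,d);f=d["frame"];m=potmask(f,"amber");c,_=cv2.findContours(m,0,1);g=f.copy();cv2.drawContours(g,c,-1,(255,0,255),1);cv2.imwrite("pics/a1.png",cv2.resize(np.hstack([f[130:300,190:350],g[130:300,190:350]]),None,fx=2.4,fy=2.4))'
```

```text
amber [276. 203.] [243 166  67  74] width 55.1 c [ 465.2 -340. ] Y foot est -342.9 | tcp [ 462.3 -341.7  192.5] rows need x,y [1.8 2.8]
```

View pics/a1.png

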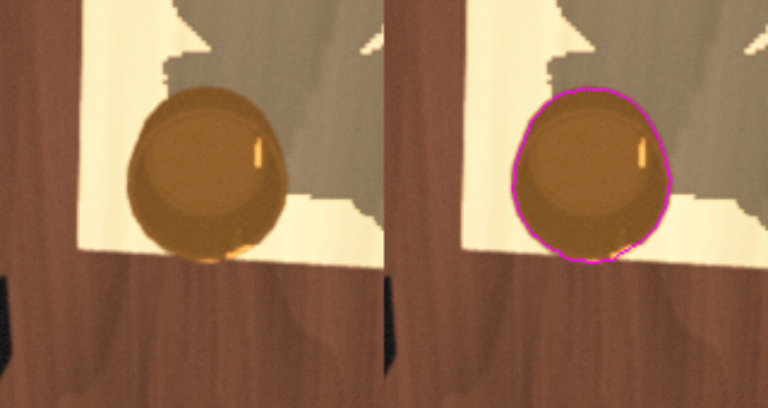

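Amber pot confirmed, contour (243–310, 166–240), centre about (465,−341).

```bash
python3 -m handwheel '[[0.5,1.4,30,0,0,0,0],[0,1.4,40,0,0,0,0],[0,0,40,0,0,0,0],[0,0,25,0,0,0,0],[0,0,11,0,0,0,0],[0,0,0,0,0,0,0],[0,0,0,0,0,0,0],[0,0,0,0,0,0,1],[0,0,0,0,0,0,1],[0,0,0,0,0,0,1]]'; python3 -m handwheel '[[0,0,0,0,0,0,1],[0,0,0,0,0,0,1],[0,0,0,0,0,0,1]]'
```

```text
t: 24.18
ee_pos: [465.3, -342.8, 47.3]
orientation: [2.221, 2.221, -0.0]
ft_force: [-1.4, -0.6, 1.8]
width: 61.3
grasp_force: 0.9
t: 24.55
ee_pos: [465.3, -342.8, 47.3]
orientation: [2.221, 2.222, -0.0]
ft_force: [-1.4, 0.2, 5.9]
width: 60.3
grasp_force: 30.0
```

```bash
python3 -m handwheel '[[0,0,-8,0,0,0,1],[0,0,-25,0,0,0,1],[0,0,-37,0,0,0,1],[0,0,-35,0,0,0,1],[20,5,0,0,0,0,1],[40,10,0,0,0,0,1],[48,12.2,0,0,0,0,1],[48,12.2,0,0,0,0,1],[48,12.2,0,0,0,0,1],[48,12.2,0,0,0,0,1]]'; python3 -m handwheel '[[48,12.2,0,0,0,0,1],[48,12.2,0,0,0,0,1],[48,12.2,0,0,0,0,1],[48,12.2,0,0,0,0,1],[30,8,0,0,0,0,1],[11,4,0,0,0,0,1],[0,0,0,0,0,0,1],[0,0,0,0,0,0,1]]'
python3 - <<'E'
from h import *
d=cam("wrist");z=sensors.get_obs()["ee_pos"][2];pot("amber",z-17.3,d)
E
```

```text
t: 25.8
ee_pos: [528.0, -87.8, 150.4]
orientation: [-2.219, -2.221, 0.002]
ft_force: [0.4, -1.0, -2.4]
width: 60.6
grasp_force: 30.0
t: 26.8
ee_pos: [589.1, 141.4, 151.5]
orientation: [-2.222, -2.22, 0.002]
ft_force: [-0.1, -0.3, -1.8]
width: 60.3
grasp_force: 30.0
amber [273. 266.] [206 203 136 112] width 56.1 c [589.8 164.9] Y foot est 140.4 | tcp [589.3 141.2 151.7] rows need x,y [23.7  0.6]
```

```bash
python3 -m handwheel '[[2.4,0,15,0,0,0,1],[0,0,30,0,0,0,1],[0,0,25,0,0,0,1],[0,0,12,0,0,0,1],[0,0,5,0,0,0,1],[0,0,1.5,0,0,0,1],[0,0,0,0,0,0,1]]';python3 -m handwheel '[[0,0,0.6,0,0,0,1],[0,0,0.6,0,0,0,1],[0,0,0,0,0,0,1]]';python3 -m handwheel '[[0,0,0.5,0,0,0,1],[0,0,0,0,0,0,1]]'
```

```text
t: 27.72
ee_pos: [590.3, 144.9, 64.2]
orientation: [2.221, 2.221, 0.002]
ft_force: [0.2, -1.3, -1.7]
width: 60.2
grasp_force: 30.0
t: 28.1
ee_pos: [589.8, 144.8, 62.4]
orientation: [2.221, 2.222, 0.0]
ft_force: [0.2, -0.1, -1.9]
width: 60.5
grasp_force: 30.0
t: 28.35
ee_pos: [589.7, 144.8, 61.7]
orientation: [-2.221, -2.222, 0.0]
ft_force: [-0.8, 0.1, -2.0]
width: 60.6
grasp_force: 30.0
```

```bash
python3 -m handwheel '[[0,0,0.5,0,0,0,1],[0,0,0.5,0,0,0,1],[0,0,0,0,0,0,1]]';python3 -m handwheel '[[0,0,0.5,0,0,0,1],[0,0,0,0,0,0,1]]';python3 -m handwheel '[[0,0,0.4,0,0,0,1],[0,0,0,0,0,0,1]]'
```

```text
t: 28.72
ee_pos: [589.7, 144.8, 60.7]
orientation: [-2.221, -2.222, 0.0]
ft_force: [-0.4, -0.1, -2.3]
width: 60.6
grasp_force: 30.0
t: 28.98
ee_pos: [589.8, 144.8, 60.4]
orientation: [2.221, 2.222, 0.0]
ft_force: [-0.4, -0.1, -0.6]
width: 60.7
grasp_force: 30.0
t: 29.22
ee_pos: [589.8, 144.8, 60.3]
orientation: [2.221, 2.222, 0.0]
ft_force: [-2.5, -0.1, 5.4]
width: 60.6
grasp_force: 30.0
```

```bash
python3 -m handwheel '[[0,0,0,0,0,0,0.2],[0,0,0,0,0,0,0.15],[0,0,0,0,0,0,0.1],[0,0,-10,0,0,0,0.1],[0,0,-30,0,0,0,0],[0,0,-45,0,0,0,0],[0,0,-45,0,0,0,0],[0,0,0,0,0,0,0],[0,0,0,0,0,0,0]]'
python3 -c 'from h import *; pot("amber",43)'
python3 -m handwheel '[[-20,2.2,0,0,0,0,0],[-40,4,0,0,0,0,0],[-44,4.5,0,0,0,0,0],[-44,4.5,0,0,0,0,0],[-44,4.5,0,0,0,0,0],[-35,3.5,0,0,0,0,0],[-10,1.3,0,0,0,0,0],[0,0,0,0,0,0,0],[0,0,0,0,0,0,0]]'; python3 -c '
from h import *; d=cam("wrist");f=d["frame"];hsv=cv2.cvtColor(f,cv2.COLOR_BGR2HSV);print(hsv[205,210:345:9].tolist());m=potmask(f,"red");c,_=cv2.findContours(m,0,1);g=f.copy();cv2.drawContours(g,c,-1,(255,255,0),1);cv2.imwrite("pics/r1.png",cv2.resize(np.hstack([f[130:300,190:350],g[130:300,190:350]]),None,fx=2.4,fy=2.4));pot("red",30,d)'
```

```text
t: 30.35
ee_pos: [589.4, 144.7, 189.8]
orientation: [-2.221, -2.222, 0.0]
ft_force: [0.2, -0.9, 0.5]
width: 88.1
grasp_force: 0.0
amber [274. 205.] [238 167  72  77] width 56.2 c [590.5 148.7] Y foot est 144.6 | tcp [588.9 144.6 189. ] rows need x,y [4.1 1.6]
t: 31.52
ee_pos: [614.0, -91.3, 189.5]
orientation: [-2.22, -2.222, 0.001]
ft_force: [0.2, -0.2, 0.7]
width: 87.6
grasp_force: 0.0
[[23, 67, 251], [22, 69, 250], [22, 73, 248], [179, 230, 62], [177, 196, 74], [179, 230, 71], [178, 211, 75], [179, 193, 74], [178, 201, 71], [177, 194, 79], [177, 234, 62], [4, 136, 88], [16, 89, 143], [13, 137, 56], [8, 125, 49]]
red [270. 205.] [232 163  77  84] width 61.9 c [612.1 -88. ] Y foot est -93.4 | tcp [614.1 -91.1 189.6] rows need x,y [ 3.1 -2. ]
```

View pics/r1.png

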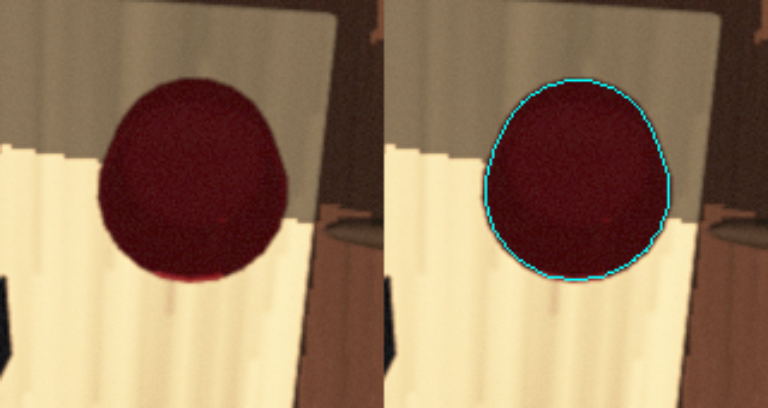

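Red pot confirmed, contour (232–309, 163–247), the large dark red one; centre about (612,−90.7).

```bash
python3 -m handwheel '[[0.7,-1.5,30,0,0,0,0],[0,-1.4,40,0,0,0,0],[0,0,35,0,0,0,0],[0,0,23,0,0,0,0],[0,0,11,0,0,0,0],[0,0,0,0,0,0,0],[0,0,0,0,0,0,0],[0,0,0,0,0,0,1],[0,0,0,0,0,0,1],[0,0,0,0,0,0,1]]'; python3 -m handwheel '[[0,0,0,0,0,0,1],[0,0,0,0,0,0,1],[0,0,0,0,0,0,1]]'
```

```text
t: 32.83
ee_pos: [611.7, -91.6, 51.4]
orientation: [2.221, 2.221, 0.0]
ft_force: [-0.0, -0.2, 3.7]
width: 66.4
grasp_force: 29.9
t: 33.2
ee_pos: [611.7, -91.6, 51.4]
orientation: [2.221, 2.221, 0.0]
ft_force: [-1.2, 0.1, 4.7]
width: 66.6
grasp_force: 29.9
```

```bash
python3 -m handwheel '[[0,0,-8,0,0,0,1],[0,0,-25,0,0,0,1],[0,0,-37,0,0,0,1],[0,0,-38,0,0,0,1],[20,-0.5,0,0,0,0,1],[40,-0.5,0,0,0,0,1],[45,-0.5,0,0,0,0,1],[45,-0.5,0,0,0,0,1],[45,-0.5,0,0,0,0,1],[45,-0.5,0,0,0,0,1]]'; python3 -m handwheel '[[45,-1,0,0,0,0,1],[45,-1,0,0,0,0,1],[25,-0.5,0,0,0,0,1],[6,-0.5,0,0,0,0,1],[0,0,0,0,0,0,1],[0,0,0,0,0,0,1]]'
python3 - <<'E'
from h import *
d=cam("wrist");z=sensors.get_obs()["ee_pos"][2];pot("red",z-21.4,d)
E
```

```text
t: 34.45
ee_pos: [606.6, 150.7, 156.9]
orientation: [-2.219, -2.221, 0.004]
ft_force: [0.3, -0.2, -2.1]
width: 66.5
grasp_force: 29.9
t: 35.2
ee_pos: [605.4, 268.1, 158.7]
orientation: [2.223, 2.22, -0.001]
ft_force: [-0.4, -0.9, -2.8]
width: 66.9
grasp_force: 29.9
red [273. 264.] [194 196 159 119] width 63.8 c [606.1 298.2] Y foot est 266.2 | tcp [605.5 268.1 158.8] rows need x,y [30.   0.6]
```

```bash
python3 -m handwheel '[[0.4,-0.3,15,0,0,0,1],[0,0,30,0,0,0,1],[0,0,25,0,0,0,1],[0,0,14,0,0,0,1],[0,0,5,0,0,0,1],[0,0,2,0,0,0,1],[0,0,0,0,0,0,1]]';python3 -m handwheel '[[0,0,0.6,0,0,0,1],[0,0,0.6,0,0,0,1],[0,0,0,0,0,0,1]]';python3 -m handwheel '[[0,0,0.5,0,0,0,1],[0,0,0,0,0,0,1]]'
```

```text
t: 36.12
ee_pos: [605.5, 270.1, 68.6]
orientation: [2.221, 2.221, 0.002]
ft_force: [0.4, -0.4, -3.6]
width: 66.4
grasp_force: 29.9
t: 36.5
ee_pos: [605.1, 270.0, 66.9]
orientation: [2.221, 2.222, 0.0]
ft_force: [0.0, -0.1, -2.1]
width: 66.7
grasp_force: 29.9
t: 36.75
ee_pos: [605.0, 269.9, 66.1]
orientation: [-2.221, -2.222, 0.0]
ft_force: [-0.1, 0.3, -1.3]
width: 66.5
grasp_force: 29.9
```

```bash
python3 -m handwheel '[[-0.4,0.5,0.5,0,0,0,1],[0,0,0.5,0,0,0,1],[0,0,0,0,0,0,1]]';python3 -m handwheel '[[0,0,0.5,0,0,0,1],[0,0,0,0,0,0,1]]';python3 -m handwheel '[[0,0,0.4,0,0,0,1],[0,0,0,0,0,0,1]]'
```

```text
t: 37.12
ee_pos: [605.5, 269.4, 65.1]
orientation: [-2.221, -2.222, 0.0]
ft_force: [-0.3, 0.2, -3.5]
width: 66.5
grasp_force: 29.9
t: 37.38
ee_pos: [605.5, 269.5, 64.6]
orientation: [-2.221, -2.222, 0.0]
ft_force: [0.3, 0.8, -2.2]
width: 66.6
grasp_force: 29.9
t: 37.62
ee_pos: [605.6, 269.5, 64.5]
orientation: [2.221, 2.222, 0.0]
ft_force: [-0.6, -1.0, -0.9]
width: 66.3
grasp_force: 29.9
```

```bash
python3 -m handwheel '[[0,0,0.4,0,0,0,1],[0,0,0,0,0,0,1]]'; python3 -m handwheel '[[0,0,0,0,0,0,0.1],[0,0,0,0,0,0,0],[0,0,0,0,0,0,0],[0,0,-10,0,0,0,0],[0,0,-35,0,0,0,0],[0,0,-50,0,0,0,0],[0,0,-50,0,0,0,0],[0,0,0,0,0,0,0],[0,0,0,0,0,0,0]]'
python3 - <<'E'
from h import *
pot("red",43)
E
python3 -m handwheel '[[-30,-10,-20,0,0,0,0],[-45,-10,0,0,0,0,0],[-30,-15,0,0,0,0,0],[-10,-10,0,0,0,0,0],[0,0,0,0,0,0,0],[0,0,0,0,0,0,0]]'
python3 - <<'E'
from h import *
cv2.imwrite("pics/end.png",np.hstack([cam("wrist")["frame"],cam("scene")["frame"]])[:, :]) 
f=cv2.imread("pics/end.png");cv2.imwrite("pics/end.png",cv2.resize(f,(800,300)))
E
```

```text
t: 37.88
ee_pos: [605.5, 269.6, 64.4]
orientation: [2.221, 2.222, 0.0]
ft_force: [-2.9, -0.9, 5.6]
width: 66.5
grasp_force: 29.9
t: 39.0
ee_pos: [605.2, 269.3, 208.9]
orientation: [-2.221, -2.222, 0.0]
ft_force: [-0.2, 0.7, -0.8]
width: 87.7
grasp_force: 0.0
red [274. 203.] [235 161  77  83] width 63.2 c [606.1 272.8] Y foot est 268.4 | tcp [604.7 269.2 207.9] rows need x,y [3.6 1.4]
t: 39.8
ee_pos: [561.0, 155.5, 228.7]
orientation: [-2.22, -2.222, -0.0]
ft_force: [0.9, 0.7, -0.7]
width: 87.5
grasp_force: 0.0
```

View pics/end.png

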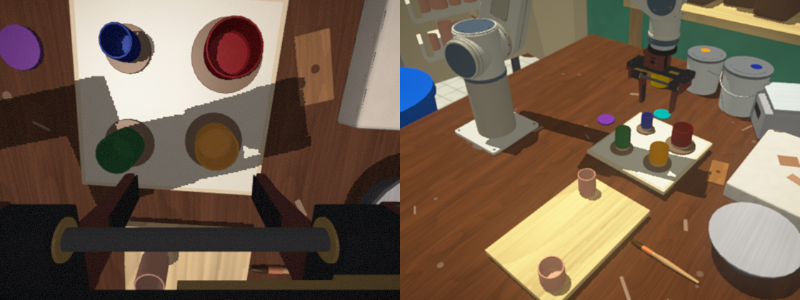

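The final view shows all four pots upright on their own cookies and both pink pots still on the board. The scene half confirms green at (622,137), blue (646,121), amber (658,152) and red (682,135), with the gripper clear.

```bash
python3 -c 'from workcell import ctrl; print(ctrl.close_job())'
```

```text
the job is handed in; nothing more can be done
None
```

All four glazed pots stand upright on their matching cookies, each measured within about 2 mm of centre; the cookies and pink pots were left alone, and the job was handed in at about 40 s of the 118 s allowed.

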